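Put a lamp stem away in a half-open drawer

TASK

Put the loose square brass lamp stem away in the drawer: lay it flat in the compartment that already holds a square stem and slide it back until the two lie in line, end to end with no gap, and the older one is hard against the drawer's back wall. Then shut the drawer fully without slamming it, and leave the other things on the bench where they are.

Things in the scene. Friction and masses are not known exactly. Their poses are not given: they have to be found in the camera images.
- stem: the loose square brass lamp stem: a straight bar 26 x 26 mm in section and 150 mm long, 0.28 kg or so, with flat, plain ends, lying on the bench to the left or right of the drawer. Origin: middle of its underside; x along its length, z up. Longer than the gap through which it must go into the drawer, so it goes in nose first and tilted
- stem_mid (a point): centre of the loose square stem (13 mm above its underside)
- mate: the square stem that already lies in one of the drawer's three compartments: 26 x 26 mm in section, 100 mm long, same brass, about 0.19 kg, loose; its near end shows 24 to 42 mm in front of the cabinet's top, the rest is hidden under it. Origin: middle of its underside; x along its length, away from the drawer front
- mate_mid (a point): centre of the square stem in the drawer
- drawer (a joint): how far the drawer is out, in m: 0 shut, starts at about 0.13, stop at 0.138. It slides straight out of the cabinet towards -x of body unit, stiffly: about 12 N to move it. Inside, two dividers 4 mm thick and only 16 mm high run along its length at y = +39 and -39 mm, making three compartments about 75 mm wide centred at y = -78, 0 and +78 mm of drawer_front
- drawer_front (a point): on the drawer's floor, at the inner face of its front wall, middle of the width; moves with the drawer. x points from the front into the cabinet, y across, z up. The floor is 12 mm above the bench and 300 mm long inside, to its back wall; front wall 12 mm thick, 40 mm high above the floor, side walls the same height.
- drawer_lip (a point): middle of the outer face of the pull lip on the drawer's front (lip 100 mm wide, 12 mm high, stands 10 mm off the front's outer face), 42 mm above the bench; moves with the drawer; push here along +x of the unit to shut it
- hood_edge (a point): middle of the lower front edge of the cabinet's top panel: 72 mm above the bench, 60 mm above the drawer's floor. The top panel is 12 mm thick (its top 84 mm above the bench), so the drawer is open to above only between its front wall and this edge, about 120 mm
- unit: the low steel drawer cabinet, fixed to the bench, 340 mm deep (x), 254 mm wide (y), 84 mm high, with a rack of lamp cups on top at the rear up to 145 mm high. One compartment of the drawer holds the square stem, the other two a flat strap (36 x 8 mm) and a round stem with square end collars. Origin: centre of its footprint; its front faces -x
- round_stem: bystander: a round brass stem 150 mm long, 18 mm thick, with square end collars (28 mm), lying on the bench on the side of the drawer where the square one is not. Origin: middle of its underside
- jar: bystander: glass jar, 64 mm across, 85 mm high
- canopy: bystander: brass ceiling cup, 100 mm across, 40 mm high
- driver: bystander: screwdriver with a wooden handle
- hammer: bystander: hammer
- can: bystander: tin, 66 mm across, 110 mm high
- shade: bystander: amber glass lamp shade, 120 mm across, 100 mm high
Mind the look-alikes: they are no part of the job. What is shaped like the stem but red is not meant.

How it is judged:
By the outcome, as a careful person would: the job done as asked, in the order asked, and still so for the second after the job is handed in, with the robot touching nothing.
It also fails if it takes over 64 s, if anything falls off the work surface, if the arm or the gripper's body presses on something with over 40 N, if the wrist force passes 120 N, or if a joint passes its speed limit or range.

ROBOT

A 6-joint arm with a two-finger parallel gripper is mounted at the origin on the work surface. World frame = base frame: x ahead of the robot, y to its left, z up, the work surface at z = 0. Lengths are in m, angles in rad, forces in N, time in s.
With the tool pointing down it reaches from about 0.375 to 0.9 m from the base axis. Payload 3.1 kg.
Tool frame: the origin (TCP) lies between the finger pads; the fingertips stand 8 mm ahead of it and the grasp point (between the pads) lies 11 mm behind it; z points along the fingers, y is the line along which they close (so a half turn about z gives the same grasp; the last joint's range is limited). The gripper opens to 87 mm and grips with 3 to 60 N. Pads are 19 mm wide; open, the fingers measure 117 mm over their backs; the gripper's body (75 mm by 190 mm) begins 51 mm behind the grasp point.
Start: joints at [-1.413, 0.527, 1.433, -0, 1.181, -0.178], TCP at [0.206, -0.59, 0.191] pointing down, gripper open.
Joint ranges: [-3.08, 3.08], [-0.75, 2.2], [0.22, 2.44], [-1.43, 4.57], [0, 2.65], [-2.85, 2.85]. Speed limits (rad/s): [2.79, 2.79, 3.14, 3.14, 3.14, 3.14].

INTERFACE

Orientations are given as a unit quaternion [x, y, z, w].
In Python, from rig import robot gives the robot as it stands.
- The arm moves only by the tool move_arm, never from a script. Its argument "motion" is text: rows parted by semicolons, each of 5 numbers parted by spaces: the opening, from -1 (shut) to 1 (fully open), then the shift along the tool's x, y, z normalised to -1 to 1, where 1 is 0.2 m, then the turn about the tool's z normalised to -1 to 1, where 1 is pi rad. A call has 1 to 12 rows; each row is the pose to reach, as a shift and turn from the pose commanded when the call began, along the tool's axes at that moment, turning the shorter way round; what a row does not reach only later rows make up. A row lasts 1/12 s, in which the tool goes at most 41.7 mm and 7.16 degrees, less where a joint would pass 70% of its speed; a pose out of reach is approached as far as the arm can. A call with a number of a shift or a turn outside -1 to 1 is refused whole. A call with a gripper value outside its range is refused whole. The fingers move at their own pace and stop on an object; "newtons" is the grip in N (left out, the last holds). Time passes only in rows, so rows that repeat a pose let the fingers close. It gives the time, the measured TCP pose, the force, the opening and the grip force at its end, in the units of the state.
- robot.get_obs(): the state, without advancing time (a new reading comes with each control period).
- robot.camera(name): name is "scene" or "side" or "wrist"; returns (picture, depth): 384x512x3 uint8, red, green, blue; 384x512 float32, m along the optical axis (not along the pixel's ray), 0 where there is no reading.
- robot.camera_model(name): a dict with "mtx" (3x3 intrinsics, pixels), "position" and "attitude" of the camera in the world. Camera axes: x right, y down, z forward; pixel columns grow to the right and rows downward; lengths in m; the calibration is good to about 2 mm. A picture is of the moment at which its call begins: read the wrist's pose just before it. camera_model takes no time and is no camera call; for the wrist camera it gives the pose at the moment of the call.
- robot.hand_in(): hands the job in; it is judged then, once.
The state is a dict: "time": time; "q": joint angles; "joint_velocities": joint speeds; "joint_torque": joint torques, N m; "position": TCP position; "tool_rot": TCP orientation; "ft_force": force on the tool from outside, world axes, zero at the start; "moment": the same for the moment, N m; "grip_width": finger opening in m; "grip_force": force on a finger pad.
Only numpy, scipy, OpenCV 4.12 (cv2) and the standard library are available. Lean on these libraries where they do the work, as an engineer would, in place of code of your own. Each camera call takes 0.05 s, during which the arm holds its last target. There are 200 camera calls.

## Working session

There is one attempt and no reset: what is moved stays moved. The work goes in short steps, Python scripts to look and compute and a tool call to move; the robot and the scene stay as the last step left them, time stands still between calls to the robot, and variables do not carry over. Pictures are saved under pics/ and viewed, at most 10 in all, crops included, and the job is handed in when it is done.

Besides the shell and the picture viewer there is one more tool, called after "Call:" in YAML: its name, and indented under it one key for each argument. move_arm: Moves the arm, as the interface text tells. Its arguments: {"type":"object","properties":{"motion":{"type":"string"},"newtons":{"type":"number"}},"required":["motion"]}

```bash
mkdir -p pics; ls
cat > h.py <<'E'
import numpy as np, cv2
from rig import robot
from scipy.spatial.transform import Rotation as R
def Rm(a):
    a=np.array(a,float)
    return a if a.shape==(3,3) else R.from_quat(a).as_matrix()
def cloud(name):
    m=robot.camera_model(name); im,d=robot.camera(name)
    K=np.array(m['mtx']); v,u=np.mgrid[:384,:512]
    p=np.stack([(u-K[0,2])/K[0,0]*d,(v-K[1,2])/K[1,1]*d,d],-1)
    return im,d,p@Rm(m['attitude']).T+np.array(m['position'])
def save(n,im): cv2.imwrite('pics/'+n+'.png',im[...,::-1])
E
python3 - <<'E'
from h import *
for n in ('scene','side'):
    im,d,P=cloud(n); save(n+'0',im); np.savez('/tmp/'+n,im=im,d=d,P=P)
    print(robot.camera_model(n))
a=cv2.imread('pics/scene0.png');b=cv2.imread('pics/side0.png')
print(robot.get_obs())
E
```

```text
pics
{'mtx': array([[470.05793127,   0.        , 261.97758535],
       [  0.        , 470.05793127, 192.22123213],
       [  0.        ,   0.        ,   1.        ]]), 'position': array([1.68972486, 0.36496799, 1.14994318]), 'attitude': array([ 0.55386027,  0.7299653 , -0.32567175, -0.23308234])}
{'mtx': array([[407.38521285,   0.        , 251.97014752],
       [  0.        , 407.38521285, 196.93414641],
       [  0.        ,   0.        ,   1.        ]]), 'position': array([-0.39415618,  0.47641017,  0.86330705]), 'attitude': array([-0.46456843,  0.76222538, -0.38440583,  0.23541623])}
{'time': 0.1, 'q': array([-1.41349351e+00,  5.28406372e-01,  1.43377814e+00, -2.69546838e-05,
        1.18142850e+00, -1.78504210e-01]), 'joint_velocities': array([ 0.00074012, -0.00231681, -0.00190857,  0.00063055,  0.00102332,
        0.00037474]), 'joint_torque': array([-2.26035850e-04, -4.40987062e+01, -1.77149695e+01,  6.34814682e-02,
        5.33701340e-02, -4.77425817e-05]), 'position': array([ 0.20585722, -0.58934628,  0.19044793]), 'tool_rot': array([ 9.85935929e-01,  1.67120686e-01, -1.75428933e-06, -1.01025334e-03]), 'ft_force': array([ 0.01477168, -0.18908707,  0.69258016]), 'moment': array([-0.01847712, -0.05316645,  0.05442416]), 'grip_force': 0.0, 'grip_width': 0.08695000037789863}
```

View pics/scene0.png

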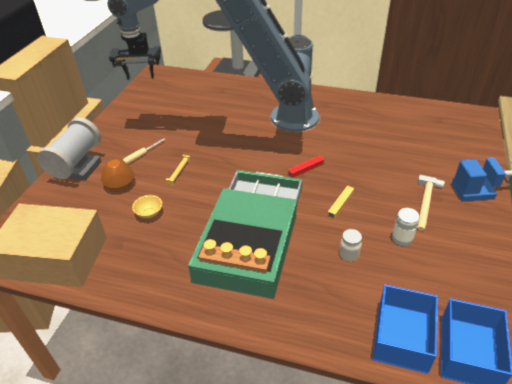

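View pics/side0.png

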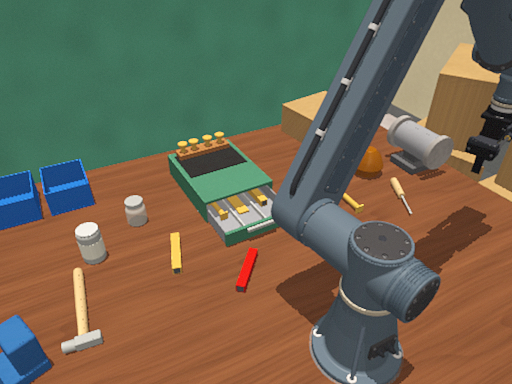

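Scene: the loose yellow stem is at about (342,201) in scene and (176,251) in side. The cabinet is green, the red look-alike is at (307,166), and the round stem at (178,168). Next I measure these and enlarge the drawer.

Run:
```python
from h import *
for n,(u0,v0,u1,v1) in (('scene',(322,180,362,222)),('side',(160,225,192,278))):
    z=np.load(f'/tmp/{n}.npz'); im,P=z['im'],z['P']
    hsv=cv2.cvtColor(im,cv2.COLOR_RGB2HSV)
    m=np.zeros((384,512),bool); m[v0:v1,u0:u1]=1
    s=m&(hsv[...,0]>18)&(hsv[...,0]<35)&(hsv[...,1]>120)&(hsv[...,2]>110)
    t=s&(P[...,2]>.02)
    r=cv2.minAreaRect(P[t][:,:2].astype(np.float32)*1000)
    print(n,s.sum(),t.sum(),P[t].mean(0),np.percentile(P[t][:,2],[5,50,95]),r)
    g=(hsv[...,0]>60)&(hsv[...,0]<90)&(hsv[...,1]>100)&(abs(P[...,2]-.084)<.006)&(P[...,0]<1.2)&(P[...,0]>.3)
    k=cv2.connectedComponentsWithStats(g.astype(np.uint8))
    i=1+np.argmax(k[2][1:,4]); g=k[1]==i
    print('hood',k[2][i],cv2.minAreaRect(P[g][:,:2].astype(np.float32)*1000), np.round(cv2.boxPoints(cv2.minAreaRect(P[g][:,:2].astype(np.float32)*1000))))
    rd=((hsv[...,0]<5)|(hsv[...,0]>174))&(hsv[...,1]>200)&(P[...,2]>.018)&(P[...,0]<.7)&(P[...,2]<.04)
    print('red',rd.sum(),cv2.minAreaRect(P[rd][:,:2].astype(np.float32)*1000))
im=np.load('/tmp/scene.npz')['im'][165:220,215:315]; im2=np.load('/tmp/side.npz')['im'][165:245,195:295]
save('crop',np.vstack([cv2.resize(im,(500,275),interpolation=2),cv2.resize(im2,(500,300),interpolation=2)]))
```

```text
scene 263 223 [0.50268938 0.27785835 0.02972348] [0.02124661 0.02442297 0.02896804] ((1056.151123046875, 302.1842346191406), (1271.5181884765625, 68.3441390991211), 2.5825412273406982)
hood [ 212  190   84   92 2125] ((767.5072021484375, 24.399375915527344), (333.9797668457031, 248.5516357421875), 2.1877710819244385) [[ 596.  142.]
 [ 605. -106.]
 [ 939.  -93.]
 [ 930.  155.]]
red 16 ((344.0110778808594, 131.28823852539062), (9.474853515625, 121.00517272949219), 48.001014709472656)
side 360 323 [0.47259393 0.28320938 0.03838027] [0.024771   0.02836517 0.03117973] ((87.76596069335938, 376.1279602050781), (31.68452262878418, 983.980712890625), 76.40087890625)
hood [ 168  140  104   65 1512] ((757.6397094726562, 25.67547607421875), (336.0931091308594, 254.09555053710938), 2.6375138759613037) [[ 584.  145.]
 [ 596. -109.]
 [ 931.  -94.]
 [ 920.  160.]]
red 366 ((330.7165832519531, 122.90318298339844), (24.982383728027344, 149.3856658935547), 48.95329284667969)
```

View pics/crop.png

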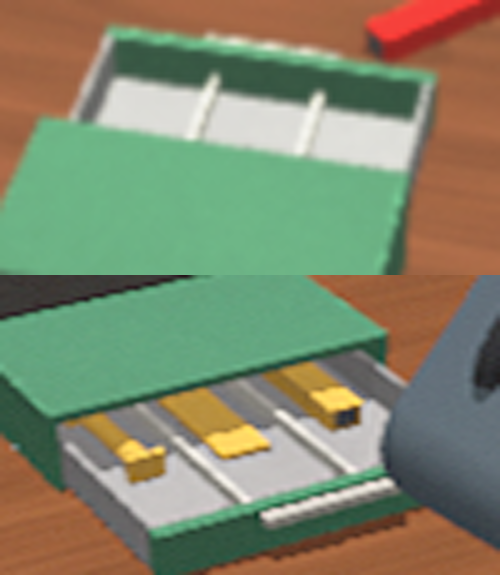

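The mate shows its open square end in the right-hand compartment (crop about (340,405)), so y = -78. The strap is in the middle and the collared round stem on the left. I'll move to look with the wrist camera.

```bash
cat >> h.py <<'E'
def go(p,yaw=None):
    """shift and turn (normalised) from the present pose to TCP p, tool-x heading yaw (deg, mod 180)"""
    o=robot.get_obs(); M=Rm(o['tool_rot']); y0=np.degrees(np.arctan2(M[1,0],M[0,0]))
    s=M.T@(np.array(p)-o['position'])/.2
    t=0 if yaw is None else -((yaw-y0+90)%180-90)/180
    print('t',round(o['time'],2),'pos',np.round(o['position'],4),'yaw',round(y0,2),'shift',np.round(s,3),'turn',round(t,4),'q6',round(o['q'][5],2),'tilt',np.round(M[:,2],4))
E
python3 - <<'E'
from h import *
go([.4,-.4,.38]); go([.42,-.1,.42]); go([.42,.15,.42],0); print(robot.camera_model('wrist'))
E
```

```text
t 0.1 pos [ 0.2059 -0.5893  0.1904] yaw 19.24 shift [ 1.229 -0.576 -0.946] turn 0 q6 -0.18 tilt [-3.e-04  2.e-03 -1.e+00]
t 0.1 pos [ 0.2059 -0.5893  0.1904] yaw 19.24 shift [ 1.818 -1.959 -1.143] turn 0 q6 -0.18 tilt [-3.e-04  2.e-03 -1.e+00]
t 0.1 pos [ 0.2059 -0.5893  0.1904] yaw 19.24 shift [ 2.23  -3.14  -1.141] turn 0.1069 q6 -0.18 tilt [-3.e-04  2.e-03 -1.e+00]
{'mtx': array([[310.74310553,   0.        , 251.34095787],
       [  0.        , 310.74310553, 193.48317401],
       [  0.        ,   0.        ,   1.        ]]), 'position': array([ 0.2704274 , -0.56725268,  0.38428113]), 'attitude': array([ 0.80872351, -0.57432547, -0.07411065,  0.1030735 ])}
```

Call:
move_arm:
  motion: "1 1 -0.55 -0.9 0.107;1 1 -0.55 -0.9 0.107;1 1 -0.55 -0.9 0.107;1 1 -0.55 -0.9 0.107;1 1 -0.55 -0.9 0.107;1 1 -0.55 -0.9 0.107;1 1 -0.55 -0.9 0.107;1 1 -0.55 -0.9 0.107;1 1 -0.55 -0.9 0.107"

```text
time: 0.85
position: [0.3598, -0.4196, 0.3729]
tool_rot: [1.0, 0.001, 0.001, 0.002]
ft_force: [-0.2, 1.4, -1.2]
grip_width: 0.0871
grip_force: 0.0
```

Run:
```python
from h import *
go([.42,-.23,.38],0);go([.42,.1,.38],0)
```

```text
t 0.85 pos [ 0.3598 -0.4196  0.3729] yaw 0.17 shift [ 0.304 -0.947 -0.038] turn 0.0009 q6 0.5 tilt [ 0.0015 -0.0034 -1.    ]
t 0.85 pos [ 0.3598 -0.4196  0.3729] yaw 0.17 shift [ 0.309 -2.597 -0.044] turn 0.0009 q6 0.5 tilt [ 0.0015 -0.0034 -1.    ]
```

Call:
move_arm:
  motion: "1 0.3 -0.95 -0.04 0;1 0.3 -0.95 -0.04 0;1 0.3 -0.95 -0.04 0;1 0.3 -0.95 -0.04 0;1 0.3 -0.95 -0.04 0"

```text
time: 1.27
position: [0.4176, -0.2283, 0.3774]
tool_rot: [1.0, -0.001, -0.002, -0.002]
ft_force: [0.7, 0.4, -0.3]
grip_width: 0.087
grip_force: 0.0
```

Call:
move_arm:
  motion: "1 0 -1 0 0;1 0 -1 0 0;1 0 -1 0 0;1 0 -1 0 0;1 0 -1 0 0"

```text
time: 1.68
position: [0.4171, -0.0287, 0.3775]
tool_rot: [1.0, -0.001, -0.002, -0.001]
ft_force: [-0.1, -0.4, -0.1]
grip_width: 0.0871
grip_force: 0.0
```

Call:
move_arm:
  motion: "1 0 -0.7 0 0;1 0 -0.7 0 0;1 0 -0.7 0 0;1 0 -0.7 0 0;1 0 -0.7 0 0;1 0 -0.7 0 0"

```text
time: 2.18
position: [0.4182, 0.1091, 0.3778]
tool_rot: [1.0, 0.0, -0.002, 0.001]
ft_force: [-0.4, -0.3, -0.0]
grip_width: 0.087
grip_force: 0.0
```

Run:
```python
from h import *
im,d,P=cloud('wrist'); save('w1',im); np.savez('/tmp/w1',im=im,d=d,P=P,pos=robot.camera_model('wrist')['position'])
print(robot.get_obs()['position'])
```

```text
[0.4184741  0.1084655  0.37803313]
```

View pics/w1.png

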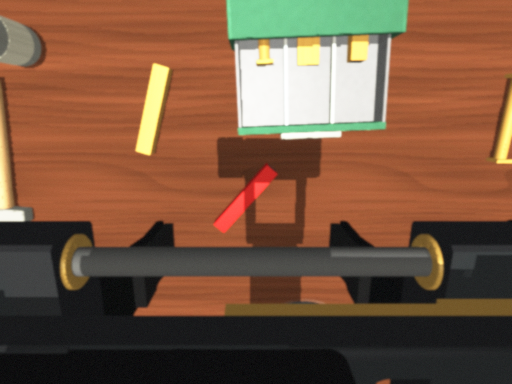

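The wrist picture shows the stem from (160,65) to (144,154), the hood edge near row 36, the mate at (359,47), the drawer front at row 127 and the lip at (311,134). Next I cast rays.

```bash
cat >> h.py <<'E'
def ray(name,uv,z):
    m=robot.camera_model(name); K=np.array(m['mtx']); uv=np.atleast_2d(np.array(uv,float))
    d=np.c_[(uv-K[[0,1],[2,2]])/K[[0,1],[0,1]],np.ones(len(uv))]@Rm(m['attitude']).T
    c=np.array(m['position']); return c+d*((z-c[2])/d[:,2])[:,None]
def comp(mask,seed):
    n,l=cv2.connectedComponents(mask.astype(np.uint8)); return l==l[seed[1],seed[0]]
def rect(name,m,z):
    v,u=np.nonzero(m); p=ray(name,np.c_[u,v],z)[:,:2]
    c,(w,h),a=cv2.minAreaRect((p*1000).astype(np.float32)); 
    if w<h: w,h,a=h,w,a+90
    return np.round(c,1),round(w,1),round(h,1),round((a+90)%180-90,2)
E
python3 - <<'E'
from h import *
z=np.load('/tmp/w1.npz'); im,P=z['im'],z['P']
hsv=cv2.cvtColor(im,cv2.COLOR_RGB2HSV); H,S,V=[hsv[...,i].astype(int) for i in range(3)]
y=(H>15)&(H<38)&(S>120)&(V>100)
s=comp(y,(152,110)); print('stem',rect('wrist',s,.026), np.median(P[s][:,2])); print(V[s].min(),V[s].max(),S[s].min(),S[s].max(), cv2.minAreaRect(np.argwhere(s)[:,::-1].astype(np.float32)))
b=s&(V>np.median(V[s])*.93); print('bright',b.sum(),s.sum(),rect('wrist',b,.026))
m=comp(y,(359,47)); print('mate',rect('wrist',m,.038),m.sum(),np.median(P[m][:,2])); v,u=np.nonzero(m); print(u.min(),u.max(),v.min(),v.max()); print(im[30:70,359])
g=(H>50)&(H<90)&(S>80)
for u in (240,280,320,360,395): print(u,np.nonzero(g[:60,u])[0].max(),ray('wrist',[u,np.nonzero(g[:60,u])[0].max()+.5],.072 if 0 else .084).round(4), np.nonzero(g[100:145,u])[0]+100)
for v in (10,20,30):
  e=np.nonzero(g[v,200:450])[0]+200; print(v,e.min(),e.max(),ray('wrist',[[e.min()-.5,v],[e.max()+.5,v]],.084).round(4).tolist())
print(P[115,260],P[115,310],P[20,310],P[60,280])
w=(S<60)&(V>150)
for u in (290,310,330): print(u,V[120:142,u],S[120:142,u])
E
```

```text
stem (array([288.1,  97.5]), 1105.6, 736.9, 89.84) 0.002286586851520944
4 255 0 216 ((255.5, 191.5), (383.0, 511.0), 90.0)
bright 110166 189169 (array([353.4,  87.8]), 928.3, 748.1, 78.29)
mate (array([292.4,  97.8]), 1081.3, 720.7, 89.84) 189169 0.002286586851520944
0 511 0 383
[[111 199 143]
 [108 193 138]
 [100 180 128]
 [ 89 150 106]
 [ 92 112  71]
 [150 122  63]
 [200 152  72]
 [219 166  79]
 [220 166  77]
 [221 167  77]
 [227 175  80]
 [248 217 103]
 [255 246 134]
 [255 251 148]
 [255 252 149]
 [255 252 148]
 [255 252 150]
 [255 252 150]
 [255 252 150]
 [255 252 150]
 [255 252 151]
 [255 252 151]
 [255 252 149]
 [255 252 149]
 [255 252 147]
 [255 252 151]
 [255 252 149]
 [255 252 151]
 [255 250 142]
 [253 236 120]
 [214 166  83]
 [121 103  79]
 [159 156 149]
 [220 218 211]
 [236 235 231]
 [238 237 234]
 [237 236 233]
 [237 237 233]
 [237 236 232]
 [237 236 233]]
240 39 [[0.5875 0.1239 0.084 ]] [128 129 130 131 132 133]
280 37 [[0.5901 0.0665 0.084 ]] [126 127 128 129 130 131 132]
320 35 [[0.5926 0.0093 0.084 ]] [125 126 127 128 129 130]
360 33 [[ 0.5952 -0.0478  0.084 ]] [123 1
[... 248 characters left out ...]
]]
[0.48124132 0.09328149 0.01227242] [0.48128409 0.00618615 0.01312475] [0.61181485 0.0259179  0.0858574 ] [0.57050204 0.060456   0.01153899]
290 [246 247 246 238 198 168 195 213 213 212 211 214 231 249 254 254 254 252
 234 166 106  97] [  3   3   4   5  18  70 105 108 107 109 112  94  43   9   2   1   3   6
  19  52 125 155]
310 [244 243 237 208 168 187 206 208 209 208 208 214 237 252 254 253 249 214
 138 101  93  93] [  3   3   5  13  53 105 109 109 111 110 103  68  17   5   3   3   8  26
  63 134 162 165]
330 [238 237 224 194 194 206 209 208 207 205 200 219 247 253 253 252 243 208
 179 178 177 175] [  9  10  19  42  96 108 110 109 108 108  85  33   8   5   4   6  15  64
 135 162 167 168]
```

Run:
```python
from h import *
z=np.load('/tmp/w1.npz'); im,P=z['im'],z['P']
hsv=cv2.cvtColor(im,cv2.COLOR_RGB2HSV); H,S,V=[hsv[...,i].astype(int) for i in range(3)]
y=(H>15)&(H<38)&(S>75)&(V>185)
def big(m,box):
    k=np.zeros_like(m); k[box[1]:box[3],box[0]:box[2]]=m[box[1]:box[3],box[0]:box[2]]; return k
s=big(y,(125,50,185,170)); print('stem',s.sum(),rect('wrist',s,.026),np.median(P[s][:,2]))
m=big(y,(345,25,375,66)); print('mate',m.sum(),np.median(P[m][:,2]))
v,u=np.nonzero(m); print(u.min(),u.max(),v.min(),v.max())
print('mate end',ray('wrist',[[350,59.5],[368,59.5]],.038).round(4).tolist(), 'bottom variant',ray('wrist',[359,60],.012).round(4))
lo=np.array([ray('wrist',[u.min()-.5,50],.038)[0],ray('wrist',[u.max()+.5,50],.038)[0]]);print('sides',lo.round(4))
print('front inner',ray('wrist',[310,124.5],.052).round(4),'outer',ray('wrist',[310,131.2],.052).round(4),'lip',ray('wrist',[310,137.3],.048).round(4))
h=np.array([.5923,.0152]); a=np.radians(2.57); X=np.array([np.cos(a),np.sin(a)]);Y=np.array([-X[1],X[0]])
for n,p in (('mateL',lo[0]),('mateR',lo[1]),('mate end',ray('wrist',[359,59.5],.038)[0]),('inner',ray('wrist',[310,124.5],.052)[0]),('lip',ray('wrist',[310,137.3],.048)[0])): print(n,((p[:2]-h)@X).round(4),((p[:2]-h)@Y).round(4))
for v in (80,100,115):
  r=ray('wrist',[[np.nonzero(V[v,330:345]>0)[0][0],v]],.028)
  print(v,V[v,280:292],V[v,325:342],V[v,375:392])
```

```text
stem 1587 (array([489.5, 277.4]), 152.5, 28.9, -16.59) 0.02619374149744602
mate 414 0.03829680281053688
350 368 36 60
mate end [[0.5676, -0.0498, 0.038], [0.5675, -0.0786, 0.038]] bottom variant [[ 0.5707 -0.0727  0.012 ]]
sides [[ 0.5816 -0.0479  0.038 ]
 [ 0.5815 -0.0781  0.038 ]]
front inner [[0.4669 0.0118 0.052 ]] outer [[0.4561 0.0113 0.052 ]] lip [[0.4459 0.0101 0.048 ]]
mateL -0.0136 -0.0626
mateR -0.015 -0.0927
mate end -0.0283 -0.0782
inner -0.1254 0.0023
lip -0.1465 0.0015
80 [248 248 246 243 252 255 255 254 250 248 247 248] [241 242 240 238 223 197 238 254 255 254 249 242 240 240 240 241 239] [205 143  97  89  88  89  87  84  93 130 189 220 217 186 162 153 152]
100 [248 247 245 242 249 255 255 254 250 248 247 247] [243 242 240 229 196 204 250 255 255 252 243 241 241 241 241 240 239] [128  93  89  91  90  89  89 106 155 209 226 217 198 187 185 184 184]
115 [249 249 248 243 247 254 255 254 252 248 247 246] [242 242 240 228 199 232 254 255 254 249 241 239 240 240 240 240 240] [ 95  88  90  87  85  90 107 153 204 221 206 182 167 164 162 167 163]
```

Run:
```python
from h import *
go([.4416,.2917,.10],-16.6)
```

```text
t 2.23 pos [0.4185 0.1085 0.378 ] yaw -0.06 shift [ 0.119 -0.918  1.389] turn 0.0919 q6 1.57 tilt [-0.0028 -0.0012 -1.    ]
```

Call:
move_arm:
  motion: "1 0.12 -0.918 0.9 0.092;1 0.12 -0.918 0.9 0.092;1 0.12 -0.918 0.9 0.092;1 0.12 -0.918 0.9 0.092;1 0.12 -0.918 0.9 0.092;1 0.12 -0.918 0.9 0.092;1 0.12 -0.918 0.9 0.092;1 0.12 -0.918 0.9 0.092;1 0.12 -0.918 0.9 0.092"

```text
time: 2.98
position: [0.4434, 0.2915, 0.199]
tool_rot: [0.989, -0.145, -0.001, 0.001]
ft_force: [0.6, -0.9, 1.4]
grip_width: 0.087
grip_force: 0.0
```

Run:
```python
from h import *
im,d,P=cloud('wrist')
hsv=cv2.cvtColor(im,cv2.COLOR_RGB2HSV); H,S,V=[hsv[...,i].astype(int) for i in range(3)]
s=(H>15)&(H<38)&(S>75)&(V>170)&(P[...,2]>.02)&(P[...,2]<.032)
n,l,st,_=cv2.connectedComponentsWithStats(s.astype(np.uint8)); i=1+np.argmax(st[1:,4]); s=l==i
print(st[i],rect('wrist',s,.026),np.median(P[s][:,2]))
go([.4416,.2917,.012],-16.6)
```

```text
[ 239   63   24  131 1512] (array([489.5, 278.4]), 148.1, 26.0, -16.59) 0.026307364804877886
t 3.03 pos [0.4439 0.2915 0.2001] yaw -16.68 shift [-0.012  0.002  0.94 ] turn -0.0004 q6 2.23 tilt [ 9.e-04 -7.e-04 -1.e+00]
```

Call:
move_arm:
  motion: "1 -0.01 0 0.2 0;1 -0.01 -0.004 0.4 0;1 -0.01 -0.004 0.6 0;1 -0.01 -0.004 0.78 0;1 -0.01 -0.004 0.88 0;1 -0.01 -0.004 0.93 0;1 -0.01 -0.004 0.94 0;1 -0.01 -0.004 0.94 0"
  newtons: 10

```text
time: 3.7
position: [0.4427, 0.2941, 0.0126]
tool_rot: [0.989, -0.145, 0.001, -0.001]
ft_force: [-0.1, 0.1, 0.2]
grip_width: 0.0872
grip_force: 0.0
```

Call:
move_arm:
  motion: "-1 0 0 0 0;-1 0 0 0 0;-1 0 0 0 0;-1 0 0 0 0;-1 0 0 0 0;-1 0 0 0 0;-1 0 0 0 0;-1 0 0 0 0;-1 0 0 0 0;-1 0 0 0 0"
  newtons: 10

```text
time: 4.53
position: [0.441, 0.2946, 0.0113]
tool_rot: [0.99, -0.144, -0.0, 0.0]
ft_force: [-0.5, 0.5, -0.5]
grip_width: 0.0287
grip_force: 0.0
```

Call:
move_arm:
  motion: "-1 0 0 0 0;-1 0 0 0 0;-1 0 0 0 0;-1 0 0 0 0"
  newtons: 10

```text
time: 4.87
position: [0.4411, 0.2946, 0.0113]
tool_rot: [0.99, -0.144, -0.0, 0.0]
ft_force: [-0.2, 0.0, -0.7]
grip_width: 0.0037
grip_force: 0.0
```

Call:
move_arm:
  motion: "-1 0.003 0 -0.027 0;-1 0.008 0 -0.055 0;-1 0.014 0 -0.08 0;-1 0.021 0 -0.108 0;-1 0.029 0 -0.135 0;-1 0.038 0 -0.161 0;-1 0.049 0 -0.186 0;-1 0.06 0 -0.211 0;-1 0.073 0 -0.236 0;-1 0.087 0 -0.26 0;-1 0.102 0 -0.283 0;-1 0.117 0 -0.306 0"
  newtons: 10

```text
time: 5.87
position: [0.4639, 0.2878, 0.073]
tool_rot: [0.99, -0.144, 0.0, -0.0]
ft_force: [0.4, -0.1, -0.2]
grip_width: 0.0004
grip_force: 0.0
```

Run:
```python
from h import *
o=robot.get_obs(); print(o['position'],o['ft_force'],o['grip_width'],o['grip_force'])
im,d,P=cloud('side'); save('s2',cv2.resize(im[190:300,110:260],(750,550),interpolation=2))
```

```text
[0.46389866 0.28782067 0.07301026] [ 0.36804524 -0.06496688 -0.18013561] 0.0003615085650653958 0.0
```

View pics/s2.png

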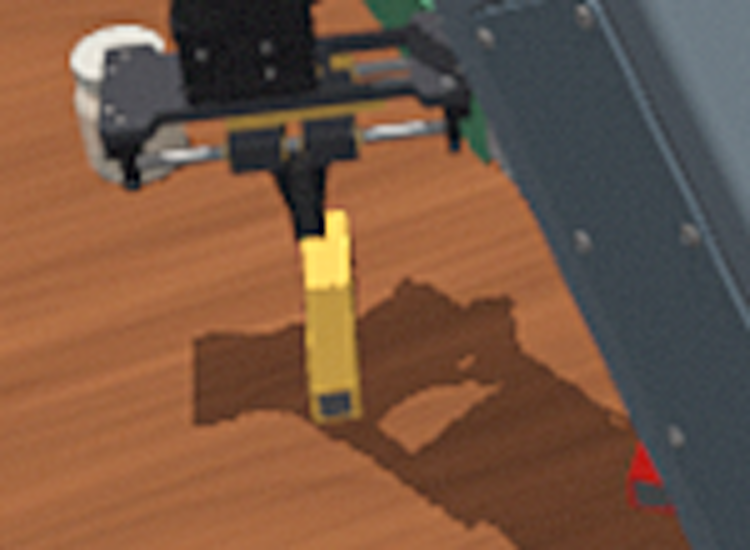

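The fingers shut to zero width, so the grasp missed. In the crop the stem seems to lie flat, near end at (335,405). I'll measure again.

```bash
cat >> h.py <<'E'
def stem(lo=.02,hi=.032,n='wrist',im=None,P=None):
    if im is None: im,d,P=cloud(n)
    hsv=cv2.cvtColor(im,cv2.COLOR_RGB2HSV); H,S,V=[hsv[...,i].astype(int) for i in range(3)]
    s=(H>15)&(H<38)&(S>75)&(V>110)&(P[...,2]>lo)&(P[...,2]<hi)
    k,l,st,_=cv2.connectedComponentsWithStats(s.astype(np.uint8)); i=1+np.argmax(st[1:,4]); s=l==i
    print(n,st[i],rect(n,s,.026),np.round(np.percentile(P[s],[1,50,99],0),4).tolist()); return im,P,s
E
python3 - <<'E'
from h import *
im,P,s=stem(); save('w2',im)
stem(n='side')
im,d,P=cloud('side'); k=(slice(190,300),slice(110,260))
E
```

```text
wrist [ 237   69   36  154 2705] (array([502.8, 274. ]), 117.7, 25.8, -16.56) [[0.4469, 0.2473, 0.0245], [0.4812, 0.2802, 0.0263], [0.5601, 0.2997, 0.0279]]
side [ 73 268  15  67 596] (array([429.5, 558.2]), 232.0, 23.9, -4.94) [[0.317, 0.5415, 0.0202], [0.4202, 0.5594, 0.0255], [0.5409, 0.5761, 0.0302]]
```

View pics/w2.png

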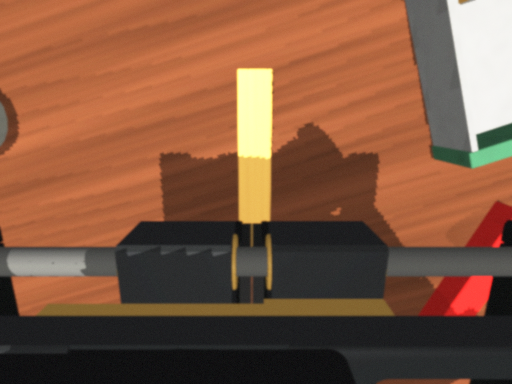

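Run:
```python
from h import *
o=robot.get_obs(); M=Rm(o['tool_rot']); m=robot.camera_model('side'); K=np.array(m['mtx'])
def pr(p):
    c=Rm(m['attitude']).T@(np.array(p)-m['position']); q=K@c/c[2]; return q[:2].round(1), ((q[:2]-[110,190])*5).round(0), c[2].round(3)
for n,z in (('tip',.008),('tcp',0),('grasp',-.011),('body',-.062)): print(n,pr(o['position']+M[:,2]*z))
for p in ([.4176,.2999,.026],[.4176,.2999,0],[.5614,.257,.026],[.4895,.2784,.026]): print(p,pr(p))
im,d,P=cloud('side')
for v in range(232,276,3): print(v,[(int(im[v,u,0]),int(im[v,u,1]),int(im[v,u,2])) for u in (171,175,178)],P[v,175].round(3))
```

```text
tip (array([173.4, 245.9]), array([317., 279.]), np.float64(1.158))
tcp (array([173. , 243.8]), array([315., 269.]), np.float64(1.153))
grasp (array([172.6, 240.9]), array([313., 255.]), np.float64(1.146))
body (array([170.4, 227.1]), array([302., 186.]), np.float64(1.116))
[0.4176, 0.2999, 0.026] (array([176.1, 267.4]), array([330., 387.]), np.float64(1.143))
[0.4176, 0.2999, 0] (array([177.1, 273.8]), array([335., 419.]), np.float64(1.159))
[0.5614, 0.257, 0.026] (array([174.3, 232.5]), array([321., 213.]), np.float64(1.262))
[0.4895, 0.2784, 0.026] (array([175.1, 249.1]), array([326., 295.]), np.float64(1.203))
232 [(40, 41, 40), (213, 159, 70), (229, 194, 90)] [0.561 0.255 0.027]
235 [(37, 39, 41), (255, 204, 83), (255, 214, 98)] [0.545 0.26  0.03 ]
238 [(255, 216, 102), (255, 216, 95), (255, 244, 123)] [0.532 0.264 0.029]
241 [(255, 208, 96), (255, 220, 103), (255, 235, 112)] [0.521 0.268 0.028]
244 [(251, 207, 92), (255, 221, 106), (255, 237, 116)] [0.509 0.272 0.028]
247 [(220, 176, 76), (240, 197, 89), (219, 176, 77)] [0.496 0.276 0.028]
250 [(179, 134, 63), (189, 148, 65), (193, 153, 68)] [0.483 0.281 0.028]
253 [(190, 139, 69), (191, 151, 67), (193, 152, 69)] [0.472 0.285 0.028]
256 [(182, 142, 61), (191, 150, 67), (193, 153, 70)] [0.46  0.288 0.028]
259 [(167, 125, 59), (192, 151, 66), (193, 152, 69)] [0.445 0.293 0.031]
262 [(148, 107, 50), (191, 151, 66), (192, 151, 63)] [0.44  0.296 0.025]
265 [(120, 81, 45), (191, 151, 68), (192, 150, 62)] [0.425 0.3   0.029]
268 [(120, 78, 43), (157, 123, 67), (108, 85, 60)] [0.42  0.303 0.023]
271 [(98, 56, 44), (61, 62, 66), (67, 67, 70)] [0.42  0.304 0.011]
274 [(144, 86, 56), (117, 82, 43), (110, 70, 41)] [0.416 0.306 0.004]
```

Run:
```python
from h import *
im,d,P=cloud('side')
for v in range(210,242,2): print(v,[(int(im[v,u].max()),P[v,u].round(3).tolist()) for u in (168,171,173)])
o=robot.get_obs(); print(o['position'],o['q'],o['grip_width'])
```

```text
210 [(45, [0.442, 0.292, 0.211]), (44, [0.437, 0.285, 0.212]), (42, [0.436, 0.28, 0.211])]
212 [(127, [0.44, 0.293, 0.206]), (138, [0.441, 0.285, 0.203]), (142, [0.439, 0.28, 0.202])]
214 [(167, [0.688, 0.24, 0.003]), (58, [0.434, 0.288, 0.202]), (54, [0.435, 0.282, 0.199])]
216 [(174, [0.675, 0.243, 0.004]), (51, [0.426, 0.29, 0.202]), (56, [0.425, 0.285, 0.201])]
218 [(117, [0.434, 0.297, 0.192]), (43, [0.43, 0.29, 0.192]), (45, [0.424, 0.286, 0.195])]
220 [(59, [0.472, 0.289, 0.155]), (48, [0.426, 0.292, 0.189]), (46, [0.423, 0.287, 0.189])]
222 [(40, [0.463, 0.292, 0.155]), (45, [0.427, 0.292, 0.182]), (42, [0.424, 0.288, 0.182])]
224 [(37, [0.456, 0.295, 0.154]), (40, [0.455, 0.287, 0.152]), (25, [0.453, 0.282, 0.151])]
226 [(37, [0.455, 0.296, 0.148]), (40, [0.456, 0.287, 0.144]), (24, [0.452, 0.283, 0.146])]
228 [(31, [0.459, 0.296, 0.138]), (41, [0.456, 0.288, 0.138]), (27, [0.451, 0.284, 0.14])]
230 [(28, [0.457, 0.297, 0.133]), (39, [0.455, 0.289, 0.132]), (29, [0.452, 0.285, 0.132])]
232 [(50, [0.457, 0.298, 0.127]), (39, [0.454, 0.29, 0.125]), (32, [0.45, 0.286, 0.126])]
234 [(136, [0.454, 0.299, 0.122]), (41, [0.456, 0.291, 0.117]), (29, [0.45, 0.287, 0.119])]
236 [(143, [0.457, 0.3, 0.112]), (32, [0.455, 0.292, 0.11]), (32, [0.453, 0.287, 0.11])]
238 [(160, [0.572, 0.277, 0.003]), (255, [0.538, 0.275, 0.03]), (255, [0.536, 0.269, 0.029])]
240 [(172, [0.565, 0.279, 0.001]), (255, [0.527, 0.278, 0.031]), (255, [0.527, 0.272, 0.029])]
[0.46306782 0.28778155 0.0722569 ] [3.51003851e-01 5.93747014e-01 1.73749197e+00 5.49326368e-05
 8.11364629e-01 2.21117312e+00] 0.0006110692394173851
```

Call:
move_arm:
  motion: "0.3 0 0 0 0;0.3 0 0 0 0;0.3 0 0 0 0;0.3 0 0 0 0;0.3 0 0 0 0;0.3 0 0 0 0;0.3 0 0 0 0;0.3 0 0 0 0"
  newtons: 10

```text
time: 6.83
position: [0.4636, 0.2879, 0.0726]
tool_rot: [0.99, -0.144, 0.0, -0.0]
ft_force: [-0.5, -0.4, -1.0]
grip_width: 0.0458
grip_force: 0.0
```

Run:
```python
from h import *
o=robot.get_obs(); M=Rm(o['tool_rot']); print(o['position'],o['grip_width'])
for n in ('side','scene'):
    im,d,P=cloud(n); L=(P-o['position'])@M*1000
    k=(d>0)&(abs(L[...,0])<60)&(abs(L[...,1])<120)&(L[...,2]<45-13)&(P[...,2]>.036)
    for a in range(30,-160,-8):
        q=L[k&(L[...,2]<=a)&(L[...,2]>a-8)]
        if len(q)>1: print(n,'tool z',a,len(q),'x',q[:,0].min().round(),q[:,0].max().round(),'y',q[:,1].min().round(),q[:,1].max().round(), 'inner y',np.round([q[q[:,1]<0][:,1].max() if (q[:,1]<0).any() else 0,q[q[:,1]>0][:,1].min() if (q[:,1]>0).any() else 0]))
```

```text
[0.46355622 0.28792136 0.07256564] 0.04584097336981127
side tool z -26 2 x -10.0 -7.0 y -26.0 28.0 inner y [-26.  28.]
side tool z -34 12 x -12.0 -5.0 y -31.0 29.0 inner y [-25.  23.]
side tool z -42 15 x -13.0 11.0 y -32.0 30.0 inner y [-24.  24.]
side tool z -50 23 x -11.0 5.0 y -32.0 30.0 inner y [-24.  22.]
side tool z -58 15 x -11.0 -6.0 y -34.0 31.0 inner y [-25.  23.]
side tool z -66 23 x -12.0 7.0 y -35.0 32.0 inner y [-24.  24.]
side tool z -74 33 x -12.0 4.0 y -39.0 36.0 inner y [-25.  22.]
side tool z -82 17 x -13.0 7.0 y -35.0 36.0 inner y [-25.  23.]
side tool z -90 3 x -11.0 9.0 y -29.0 -29.0 inner y [-29.   0.]
side tool z -106 63 x -40.0 -17.0 y -88.0 85.0 inner y [-13.  10.]
side tool z -114 206 x -39.0 32.0 y -86.0 86.0 inner y [-0.  0.]
side tool z -122 216 x -40.0 31.0 y -92.0 86.0 inner y [-1. 13.]
side tool z -130 147 x -39.0 24.0 y -94.0 92.0 inner y [-0.  2.]
side tool z -138 440 x -41.0 38.0 y -95.0 92.0 inner y [-2.  0.]
side tool z -146 330 x -38.0 37.0 y -96.0 90.0 inner y [-1.  1.]
side tool z -154 98 x -29.0 20.0 y -51.0 16.0 inner y [-0.  0.]
scene tool
[... 392 characters left out ...]
-74 22 x 0.0 21.0 y -39.0 39.0 inner y [-24.  24.]
scene tool z -82 9 x 11.0 18.0 y -37.0 39.0 inner y [-37.  28.]
scene tool z -90 4 x -11.0 5.0 y 31.0 31.0 inner y [ 0. 31.]
scene tool z -98 32 x -35.0 42.0 y -87.0 86.0 inner y [-31.  30.]
scene tool z -106 80 x -31.0 46.0 y -87.0 84.0 inner y [-6.  3.]
scene tool z -114 152 x -26.0 47.0 y -84.0 85.0 inner y [-0.  2.]
scene tool z -122 130 x -33.0 45.0 y -93.0 95.0 inner y [-1.  1.]
scene tool z -130 116 x -23.0 44.0 y -95.0 95.0 inner y [-0.  5.]
scene tool z -138 414 x -34.0 45.0 y -95.0 96.0 inner y [-0.  1.]
scene tool z -146 78 x -26.0 49.0 y -94.0 87.0 inner y [-3.  0.]
scene tool z -154 50 x -17.0 36.0 y -50.0 18.0 inner y [-1.  2.]
```

The whole gripper sits about 42 mm further back along the tool z than the stated TCP geometry (both cameras put the tips at tool z of about -34 mm). That explains the miss, so I regrasp that much lower, watching the force.

Call:
move_arm:
  motion: "0.8 -0.115 0 0.05 0;0.8 -0.115 -0.005 0.15 0;0.8 -0.115 -0.005 0.25 0;0.8 -0.115 -0.005 0.35 0;0.8 -0.115 -0.005 0.4 0;0.8 -0.115 -0.005 0.44 0;0.8 -0.115 -0.005 0.46 0;0.8 -0.115 -0.005 0.475 0;0.8 -0.115 -0.005 0.485 0;0.8 -0.115 -0.005 0.49 0;0.8 -0.115 -0.005 0.49 0"

```text
time: 7.85
position: [0.4422, 0.2956, -0.025]
tool_rot: [0.99, -0.144, 0.0, -0.0]
ft_force: [-0.1, -0.1, -0.0]
grip_width: 0.0781
grip_force: 0.0
```

Run:
```python
from h import *
o=robot.get_obs(); M=Rm(o['tool_rot']); print(o['position'],o['grip_width'],o['ft_force'])
for n in ('side','scene'):
    im,d,P=cloud(n); L=(P-o['position'])@M*1000
    k=(d>0)&(abs(L[...,0])<22)&(abs(L[...,1])<65)&(abs(L[...,1])>35)&(im.max(-1)<65)&(P[...,2]<.06)
    print(n,k.sum(),np.sort(P[k][:,2])[:12].round(3),P[k].mean(0).round(3),L[k].mean(0).round(1))
```

```text
[ 0.44220353  0.2955858  -0.02501342] 0.07809814838442469 [-0.10242292 -0.14056843 -0.00794925]
side 99 [0.    0.    0.002 0.002 0.006 0.007 0.01  0.011 0.011 0.011 0.012 0.012] [0.437 0.305 0.036] [ -7.3  -8.  -60.6]
scene 75 [0.002 0.005 0.007 0.01  0.01  0.011 0.011 0.011 0.012 0.013 0.013 0.013] [0.449 0.284 0.033] [  9.6   9.1 -58.5]
```

Call:
move_arm:
  motion: "0.8 0 0 0.01 0;-1 0 0 0.018 0;-1 0 0 0.018 0;-1 0 0 0.018 0;-1 0 0 0.018 0;-1 0 0 0.018 0;-1 0 0 0.018 0;-1 0 0 0.018 0;-1 0 0 0.018 0;-1 0 0 0.018 0;-1 0 0 0.018 0;-1 0 0 0.018 0"
  newtons: 10

```text
time: 8.95
position: [0.4414, 0.2952, -0.0291]
tool_rot: [0.99, -0.144, -0.0, 0.0]
ft_force: [-0.3, -1.7, 0.4]
grip_width: 0.0261
grip_force: 10.0
```

Call:
move_arm:
  motion: "-1 0.003 0 -0.027 0;-1 0.008 0 -0.055 0;-1 0.014 0 -0.08 0;-1 0.021 0 -0.108 0;-1 0.029 0 -0.135 0;-1 0.038 0 -0.161 0;-1 0.049 0 -0.186 0;-1 0.06 0 -0.211 0;-1 0.073 0 -0.236 0;-1 0.087 0 -0.26 0;-1 0.102 0 -0.283 0;-1 0.117 0 -0.306 0"
  newtons: 10

```text
time: 9.95
position: [0.4645, 0.2887, 0.0326]
tool_rot: [0.99, -0.144, -0.0, -0.0]
ft_force: [0.3, -0.2, -2.9]
grip_width: 0.0257
grip_force: 10.0
```

```bash
cat >> h.py <<'E'
def tilt(ref=None):
    """stem in tool axes, from clouds of side, scene, wrist: yellow points near the gripper"""
    o=robot.get_obs(); M=Rm(o['tool_rot']); print('t',o['time'],'pos',o['position'].round(4),'F',o['ft_force'].round(1),'M',o['moment'].round(2),'w',round(o['grip_width'],4),o['grip_force'])
    for n in ('side','scene','wrist'):
        im,d,P=cloud(n); L=(P-o['position'])@M*1000
        hsv=cv2.cvtColor(im,cv2.COLOR_RGB2HSV); H,S,V=[hsv[...,i].astype(int) for i in range(3)]
        s=(H>15)&(H<38)&(S>75)&(V>110)&(abs(L[...,1])<22)&(L[...,0]>-70)&(L[...,0]<190)&(d>0)&(L[...,2]>-95)
        q=L[s]
        if len(q)<20: print(n,len(q)); continue
        print(n,len(q),'x',np.percentile(q[:,0],[1,99]).round(),'y',np.percentile(q[:,1],[2,50,98]).round(),'world z',np.percentile(P[s][:,2],[1,99]).round(3))
        for a in range(-60,190,15):
            r=q[(q[:,0]>=a)&(q[:,0]<a+15)]
            if len(r)>4: print('   x',a+7,'n',len(r),'top z world',round(o['position'][2]-np.percentile(r[:,2],15)/1000,4))
E
python3 -c "
from h import *
tilt()"
```

```text
t 9.95 pos [0.4645 0.2887 0.0326] F [ 0.3 -0.2 -2.9] M [0.1  0.12 0.03] w 0.0257 10.0000537536107
side 158 x [-27. 170.] y [-17.  -2.  14.] world z [0.001 0.113]
   x -23 n 44 top z world 0.0968
   x -8 n 31 top z world 0.1019
   x 7 n 11 top z world 0.0909
   x 22 n 10 top z world 0.0814
   x 37 n 10 top z world 0.0725
   x 52 n 19 top z world 0.0602
   x 67 n 10 top z world 0.0562
   x 82 n 8 top z world 0.0446
   x 97 n 5 top z world 0.0346
   x 172 n 8 top z world 0.004
scene 395 x [-10. 119.] y [-14.  -3.  12.] world z [-0.002  0.098]
   x -8 n 13 top z world 0.0961
   x 7 n 44 top z world 0.0916
   x 22 n 52 top z world 0.0832
   x 37 n 46 top z world 0.0734
   x 52 n 49 top z world 0.0633
   x 67 n 47 top z world 0.0541
   x 82 n 49 top z world 0.0456
   x 97 n 47 top z world 0.0372
   x 112 n 43 top z world 0.0295
wrist 6167 x [-15. 113.] y [-16.   0.  13.] world z [-0.     0.098]
   x -23 n 49 top z world 0.0976
   x -8 n 1227 top z world 0.0973
   x 7 n 1184 top z world 0.0852
   x 22 n 1691 top z world 0.0793
   x 37 n 858 top z world 0.0712
   x 52 n 156 top z world 0.0611
   x 67 n 162 top z world 0.0523
   x 82 n 182 top z world 0.0435
   x 97 n 298 top z world 0.0349
   x 112 n 360 top z world 0.0269
```

Tilt is about 30.5° nose down. I grip hard, lift and check that it holds.

Call:
move_arm:
  motion: "-1 0 0 0 0;-1 0 0 0 0;-1 0 0 0 0;-1 0 0 -0.03 0;-1 0 0 -0.08 0;-1 0 0 -0.15 0;-1 0 0 -0.25 0;-1 0 0 -0.35 0;-1 0 0 -0.45 0;-1 0 0 -0.53 0;-1 0 0 -0.58 0;-1 0 0 -0.6 0"
  newtons: 50

```text
time: 11.1
position: [0.4643, 0.2891, 0.154]
tool_rot: [0.99, -0.144, 0.001, -0.001]
ft_force: [-0.2, 0.2, -2.0]
grip_width: 0.0254
grip_force: 50.0
```

```bash
python3 -c "
from h import *
tilt(); go([.446,-.0694,.152],2.57)"
```

```text
t 11.1 pos [0.4643 0.2891 0.154 ] F [-0.2  0.2 -2. ] M [ 0.08  0.1  -0.03] w 0.0254 49.99996991828084
side 118 x [-28. 103.] y [-13.  -0.  14.] world z [0.153 0.227]
   x -23 n 55 top z world 0.2186
   x -8 n 25 top z world 0.2219
   x 7 n 6 top z world 0.2119
   x 22 n 6 top z world 0.2023
   x 37 n 5 top z world 0.1932
   x 52 n 7 top z world 0.185
   x 82 n 5 top z world 0.1683
   x 97 n 6 top z world 0.1563
scene 425 x [ -9. 117.] y [-14.  -2.  13.] world z [0.134 0.217]
   x -8 n 22 top z world 0.2151
   x 7 n 50 top z world 0.2117
   x 22 n 48 top z world 0.1999
   x 37 n 55 top z world 0.1916
   x 52 n 49 top z world 0.1823
   x 67 n 53 top z world 0.174
   x 82 n 49 top z world 0.1664
   x 97 n 61 top z world 0.1564
   x 112 n 37 top z world 0.1486
wrist 11250 x [-15. 111.] y [-12.   0.  13.] world z [0.143 0.217]
   x -23 n 162 top z world 0.2176
   x -8 n 1072 top z world 0.2165
   x 7 n 1255 top z world 0.2047
   x 22 n 1664 top z world 0.1982
   x 37 n 1547 top z world 0.1893
   x 52 n 1420 top z world 0.1805
   x 67 n 1294 top z world 0.1717
   x 82 n 1183 top z world 0.1628
   x 97 n 1094 top z world 0.1541
   x 112 n 519 top z world 0.146
   x 142 n 40 top z world 0.0011
t 11.25 pos [0.4634 0.2886 0.1518] yaw -16.58 shift [ 0.427  1.74  -0.   ] turn -0.1064 q6 2.21 tilt [-1.3e-03 -3.0e-04 -1.0e+00]
```

Call:
move_arm:
  motion: "-1 0.01 0.04 0 -0.005;-1 0.03 0.12 0 -0.015;-1 0.05 0.24 0 -0.03;-1 0.08 0.38 0 -0.045;-1 0.12 0.52 0 -0.06;-1 0.16 0.66 0 -0.075;-1 0.2 0.8 0 -0.09;-1 0.23 0.9 0 -0.1;-1 0.245 0.96 0 -0.106;-1 0.25 1 0 -0.106"

```text
time: 12.08
position: [0.4542, 0.0813, 0.1511]
tool_rot: [1.0, 0.021, -0.001, 0.0]
ft_force: [0.3, -0.3, -2.0]
grip_width: 0.026
grip_force: 50.0
```

```bash
python3 -c "
from h import *
go([.446,-.0694,.152],2.57)"
```

```text
t 12.08 pos [0.4542 0.0813 0.1511] yaw 2.4 shift [-0.072  0.751 -0.005] turn -0.0009 q6 1.46 tilt [-2.9e-03 -1.0e-04 -1.0e+00]
```

Call:
move_arm:
  motion: "-1 -0.01 0.04 0 -0.001;-1 -0.02 0.12 0 -0.001;-1 -0.03 0.24 0 -0.001;-1 -0.04 0.38 0 -0.001;-1 -0.05 0.52 0 -0.001;-1 -0.06 0.63 0 -0.001;-1 -0.07 0.7 0 -0.001;-1 -0.075 0.74 0 -0.001;-1 -0.075 0.75 0 -0.001;-1 -0.075 0.75 0 -0.001"

```text
time: 12.92
position: [0.4464, -0.0674, 0.1519]
tool_rot: [1.0, 0.023, -0.0, -0.0]
ft_force: [-0.5, -1.0, -3.0]
grip_width: 0.0256
grip_force: 50.0
```

Run:
```python
from h import *
tilt()
go([.446,-.0694,.152],2.57)
im,d,P=cloud('wrist'); save('w3',im)
```

```text
t 12.9167 pos [ 0.4464 -0.0674  0.1519] F [-0.5 -1.  -3. ] M [0.01 0.18 0.03] w 0.0256 49.999668058007956
side 5
scene 375 x [-42. 118.] y [-14.  -2.  13.] world z [0.001 0.218]
   x -8 n 24 top z world 0.2149
   x 7 n 41 top z world 0.2108
   x 22 n 46 top z world 0.2006
   x 37 n 43 top z world 0.1903
   x 52 n 47 top z world 0.1806
   x 67 n 39 top z world 0.1713
   x 82 n 46 top z world 0.1637
   x 97 n 48 top z world 0.1547
   x 112 n 35 top z world 0.1465
wrist 12067 x [-15. 157.] y [-13.  -0.  12.] world z [0.038 0.216]
   x -23 n 165 top z world 0.2168
   x -8 n 1067 top z world 0.2158
   x 7 n 1250 top z world 0.204
   x 22 n 1665 top z world 0.1976
   x 37 n 1554 top z world 0.1887
   x 52 n 1371 top z world 0.18
   x 67 n 1275 top z world 0.1712
   x 82 n 1194 top z world 0.1623
   x 97 n 1078 top z world 0.1536
   x 112 n 504 top z world 0.1456
   x 127 n 9 top z world 0.0394
   x 142 n 543 top z world 0.0393
   x 157 n 389 top z world 0.0393
t 13.07 pos [ 0.4463 -0.0666  0.152 ] yaw 2.75 shift [-0.002  0.014  0.   ] turn 0.001 q6 1.13 tilt [-6.e-04  6.e-04 -1.e+00]
```

View pics/w3.png

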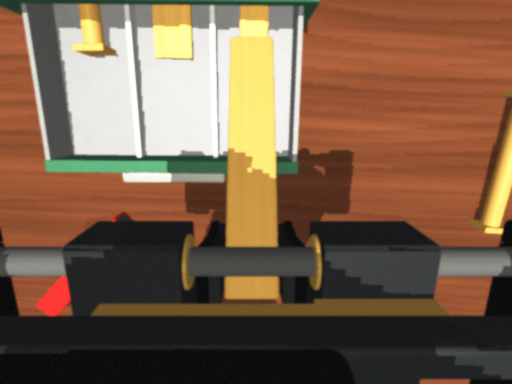

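The picture shows the stem (columns 230-275) over the mate (240-268), which is just ahead at row 35. I take the numbers in tool axes.

Run:
```python
from h import *
im,d,P=cloud('wrist'); o=robot.get_obs(); M=Rm(o['tool_rot']); L=(P-o['position'])@M*1000
hsv=cv2.cvtColor(im,cv2.COLOR_RGB2HSV); H,S,V=[hsv[...,i].astype(int) for i in range(3)]
y=(H>15)&(H<38)&(S>75)&(V>130)
m=y&(abs(P[...,2]-.038)<.005)&(abs(L[...,1])<30); print('mate',m.sum(),np.percentile(L[m],[1,50,99],0).round(1).tolist())
s=y&(P[...,2]>.13)&(abs(L[...,1])<22); print('stem',np.percentile(L[s],[1,50,99],0).round(1).tolist())
g=(H>50)&(H<90)&(S>70)&(abs(P[...,2]-.052)<.006)&(L[...,0]<60); print('front top',np.percentile(L[g],[3,50,97],0).round(1).tolist())
g=(H>50)&(H<90)&(S>70)&(abs(P[...,2]-.084)<.006); print('hood',np.percentile(L[g],[1,50,97],0).round(1).tolist())
w=(S<40)&(V>60)&(P[...,2]>.022)&(P[...,2]<.034)&(L[...,1]>-60)&(L[...,1]<60);print('divider',w.sum(),np.percentile(L[w],[2,25,50,98],0).round(1).tolist())
w=(abs(P[...,2]-.052)<.005)&(L[...,1]>25)&(L[...,1]<60)&(L[...,0]>60);print('side',w.sum(),np.percentile(L[w],[2,50,98],0).round(1).tolist())
```

```text
mate 892 [[135.1, -10.1, 111.8], [147.4, 2.5, 113.7], [159.4, 15.1, 115.5]]
stem [[-15.4, -16.8, -122.8], [42.3, 0.1, -31.3], [110.7, 17.1, 9.4]]
front top [[13.2, -189.9, 98.5], [19.0, -100.5, 99.9], [24.6, 37.9, 104.2]]
hood [[148.6, -186.4, 67.0], [149.8, -44.0, 70.4], [150.8, 45.9, 73.8]]
divider 991 [[27.2, -38.6, 119.0], [62.1, -37.0, 123.1], [99.6, -35.4, 123.8], [160.8, 40.0, 129.7]]
side 658 [[62.5, 39.3, 97.9], [114.8, 41.4, 99.7], [154.3, 48.3, 104.4]]
```

Call:
move_arm:
  motion: "-1 -0.01 0.012 0.02 0;-1 -0.01 0.012 0.07 0;-1 -0.01 0.012 0.14 0;-1 -0.01 0.012 0.21 0;-1 -0.01 0.012 0.28 0;-1 -0.01 0.012 0.35 0;-1 -0.01 0.012 0.41 0;-1 -0.01 0.012 0.46 0;-1 -0.01 0.012 0.49 0;-1 -0.01 0.012 0.51 0;-1 -0.01 0.012 0.52 0;-1 -0.01 0.012 0.52 0"

```text
time: 14.17
position: [0.4448, -0.0701, 0.048]
tool_rot: [1.0, 0.023, -0.0, -0.0]
ft_force: [-0.2, 0.5, -2.2]
grip_width: 0.0257
grip_force: 50.0
```

Run:
```python
from h import *
tilt()
```

```text
t 14.1667 pos [ 0.4448 -0.0701  0.048 ] F [-0.2  0.5 -2.2] M [ 0.02  0.15 -0.  ] w 0.0257 49.99984645284712
side 12
scene 322 x [-39. 110.] y [-12.  -1.  14.] world z [0.001 0.117]
   x -8 n 20 top z world 0.1102
   x 7 n 36 top z world 0.106
   x 22 n 49 top z world 0.0964
   x 37 n 40 top z world 0.0874
   x 52 n 36 top z world 0.0802
   x 67 n 47 top z world 0.0703
   x 82 n 37 top z world 0.0616
   x 97 n 38 top z world 0.0514
   x 112 n 14 top z world 0.0475
wrist 12139 x [-15. 131.] y [-12.   0.  13.] world z [0.036 0.113]
   x -23 n 130 top z world 0.1135
   x -8 n 1116 top z world 0.1125
   x 7 n 1204 top z world 0.1005
   x 22 n 1692 top z world 0.0942
   x 37 n 1564 top z world 0.0855
   x 52 n 1415 top z world 0.0768
   x 67 n 1277 top z world 0.0678
   x 82 n 1152 top z world 0.059
   x 97 n 1088 top z world 0.0505
   x 112 n 535 top z world 0.0424
   x 127 n 966 top z world 0.0391
```

Call:
move_arm:
  motion: "-1 0 0 0.008 0;-1 0 0 0.014 0;-1 0 0 0.018 0;-1 0 0 0.018 0"

```text
time: 14.65
position: [0.4448, -0.0703, 0.0447]
tool_rot: [1.0, 0.023, 0.0, 0.0]
ft_force: [-0.7, -0.6, -0.2]
grip_width: 0.0258
grip_force: 50.0
```

Call:
move_arm:
  motion: "-1 0.015 0 0 0;-1 0.04 0 0 0;-1 0.07 0 0 0;-1 0.1 0 0 0;-1 0.13 0 0 0;-1 0.16 0 0 0;-1 0.19 0 0 0;-1 0.22 0 0 0;-1 0.25 0 0 0;-1 0.28 0 0 0;-1 0.3 0 0 0;-1 0.31 0 0 0"
  newtons: 30

```text
time: 15.65
position: [0.5061, -0.0668, 0.0447]
tool_rot: [1.0, 0.024, -0.001, -0.0]
ft_force: [-5.8, 0.2, 5.3]
grip_width: 0.0257
grip_force: 30.0
```

```bash
cat >> h.py <<'E'
def drw():
    im,d,P=cloud('wrist'); o=robot.get_obs(); M=Rm(o['tool_rot']); L=(P-o['position'])@M*1000
    hsv=cv2.cvtColor(im,cv2.COLOR_RGB2HSV); H,S,V=[hsv[...,i].astype(int) for i in range(3)]
    G=(H>50)&(H<90)&(S>70)
    g=G&(abs(P[...,2]-.052)<.006)&(L[...,0]<70); 
    if g.sum()>10: print('front top tool',np.percentile(L[g],[3,97],0).round(1).tolist(),'world',P[g].mean(0).round(4))
    g=G&(abs(P[...,2]-.084)<.006); print('hood',np.percentile(L[g],[1,50],0).round(1).tolist())
    y=(H>15)&(H<38)&(S>75)&(V>100)&(P[...,2]<.044)&(P[...,2]>.03); 
    for a in range(-40,40,8):
        k=y&(L[...,1]>a)&(L[...,1]<a+8)
        if k.sum()>5: print(' yel y',a,k.sum(),'x',np.percentile(L[k][:,0],[1,99]).round(1))
    return im,P,L
E
python3 - <<'E'
from h import *
tilt();drw()
E
```

```text
t 15.65 pos [ 0.5061 -0.0668  0.0447] F [-5.8  0.2  5.3] M [-0.07  0.77 -0.06] w 0.0257 29.99990964308381
side 0
scene 221 x [-20.  72.] y [-13.   0.  15.] world z [0.01  0.108]
   x -8 n 21 top z world 0.107
   x 7 n 44 top z world 0.1028
   x 22 n 44 top z world 0.0926
   x 37 n 43 top z world 0.0826
   x 52 n 40 top z world 0.0766
   x 67 n 25 top z world 0.0672
wrist 9847 x [-15.  91.] y [-12.   0.  13.] world z [0.047 0.109]
   x -38 n 7 top z world 0.0529
   x -23 n 119 top z world 0.1096
   x -8 n 1125 top z world 0.1084
   x 7 n 1200 top z world 0.0966
   x 22 n 1679 top z world 0.0906
   x 37 n 1577 top z world 0.0819
   x 52 n 1373 top z world 0.0733
   x 67 n 1280 top z world 0.0648
   x 82 n 1252 top z world 0.0564
   x 97 n 231 top z world 0.0487
front top tool [[-46.5, -158.8, -8.8], [-36.8, -124.5, -6.6]] world [0.4583 0.0725 0.0523]
hood [[89.2, -111.9, -41.5], [103.0, -31.9, -39.9]]
```

Call:
move_arm:
  motion: "-1 0 0 0 0;-1 0.008 0 0.011 0;-1 0.015 0 0.022 0;-1 0.023 0 0.034 0;-1 0.03 0 0.046 0;-1 0.038 0 0.058 0;-1 0.047 0 0.07 0;-1 0.055 0 0.083 0;-1 0.063 0 0.095 0;-1 0.063 0 0.095 0"
  newtons: 8

```text
time: 16.68
position: [0.52, -0.0668, 0.025]
tool_rot: [1.0, 0.023, 0.0, 0.0]
ft_force: [-1.7, 0.0, -2.7]
grip_width: 0.026
grip_force: 8.0
```

Run:
```python
from h import *
tilt();drw()
```

```text
t 16.6833 pos [ 0.52   -0.0668  0.025 ] F [-1.7  0.  -2.7] M [0.1  0.31 0.04] w 0.026 8.000362631573807
side 0
scene 158 x [-22.  57.] y [-13.   1.  14.] world z [0.029 0.098]
   x -23 n 6 top z world 0.0829
   x -8 n 21 top z world 0.0826
   x 7 n 37 top z world 0.0802
   x 22 n 36 top z world 0.0749
   x 37 n 33 top z world 0.0701
   x 52 n 24 top z world 0.0657
wrist 9231 x [-20.  76.] y [-12.   0.  13.] world z [0.052 0.087]
   x -53 n 20 top z world 0.0422
   x -23 n 710 top z world 0.0869
   x -8 n 770 top z world 0.0849
   x 7 n 1177 top z world 0.0776
   x 22 n 1663 top z world 0.0735
   x 37 n 1630 top z world 0.0681
   x 52 n 1551 top z world 0.0628
   x 67 n 1491 top z world 0.0574
   x 82 n 219 top z world 0.0534
front top tool [[-52.8, -144.3, -27.8], [-48.6, -112.3, -21.1]] world [0.4641 0.0589 0.0506]
hood [[76.2, -99.3, -60.3], [93.8, -26.0, -58.8]]
```

Call:
move_arm:
  motion: "-1 -0.007 0 0.016 0;-1 -0.014 0 0.033 0;-1 -0.021 0 0.05 0;-1 -0.027 0 0.068 0;-1 -0.033 0 0.085 0;-1 -0.039 0 0.103 0;-1 -0.044 0 0.121 0;-1 -0.048 0 0.139 0;-1 -0.052 0 0.157 0;-1 -0.055 0 0.175 0;-1 -0.058 0 0.192 0;-1 -0.06 0 0.205 0"
  newtons: 8

```text
time: 17.88
position: [0.5075, -0.0673, -0.0157]
tool_rot: [1.0, 0.023, 0.0, 0.0]
ft_force: [-0.6, 1.0, 11.1]
grip_width: 0.0261
grip_force: 8.0
```

Run:
```python
from h import *
tilt();im,P,L=drw(); save('w4',im)
```

```text
t 17.8833 pos [ 0.5075 -0.0673 -0.0157] F [-0.6  1.  11.1] M [ 0.19 -0.03 -0.04] w 0.0261 8.000088091939688
side 0
scene 93 x [-34.  44.] y [-13.   3.  15.] world z [0.024 0.057]
   x -8 n 16 top z world 0.0397
   x 7 n 27 top z world 0.0401
   x 22 n 25 top z world 0.0398
   x 37 n 21 top z world 0.0382
wrist 13011 x [-24.  94.] y [-12.  -0.  13.] world z [0.037 0.04 ]
   x -38 n 12 top z world 0.0131
   x -23 n 956 top z world 0.039
   x -8 n 409 top z world 0.0391
   x 7 n 1023 top z world 0.039
   x 22 n 1652 top z world 0.0391
   x 37 n 1799 top z world 0.0391
   x 52 n 1930 top z world 0.0391
   x 67 n 2117 top z world 0.0391
   x 82 n 2267 top z world 0.0391
   x 97 n 846 top z world 0.039
hood [[88.2, -68.0, -101.8], [92.6, -9.6, -99.9]]
 yel y -16 2295 x [-24.   94.8]
 yel y -8 3951 x [-24.1  94.8]
 yel y 0 4095 x [-24.1  94.7]
 yel y 8 2617 x [-24.   94.8]
```

View pics/w4.png

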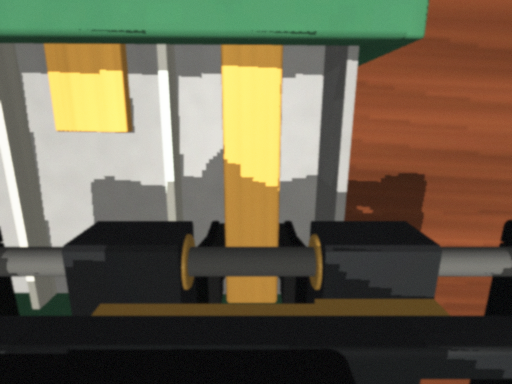

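Call:
move_arm:
  motion: "-1 0 0 -0.005 0;-1 0.01 0 -0.005 0;-1 0.025 0 -0.005 0;-1 0.04 0 -0.005 0;-1 0.055 0 -0.005 0;-1 0.07 0 -0.005 0;-1 0.085 0 -0.005 0;-1 0.1 0 -0.005 0;-1 0.115 0 -0.005 0;-1 0.13 0 -0.005 0;-1 0.145 0 -0.005 0;-1 0.15 0 -0.005 0"
  newtons: 15

```text
time: 19.08
position: [0.5381, -0.0659, -0.0144]
tool_rot: [1.0, 0.023, 0.0, 0.0]
ft_force: [-0.0, -0.3, -3.0]
grip_width: 0.026
grip_force: 15.0
```

Run:
```python
from h import *
tilt();drw()
```

```text
t 19.0833 pos [ 0.5381 -0.0659 -0.0144] F [-0.  -0.3 -3. ] M [ 0.02  0.36 -0.02] w 0.026 14.99999928753823
side 0
scene 43 x [-53.  16.] y [-13.   4.  16.] world z [0.012 0.06 ]
   x -8 n 15 top z world 0.0408
   x 7 n 20 top z world 0.0418
wrist 6861 x [-26.  52.] y [-12.   0.  13.] world z [0.013 0.041]
   x -38 n 58 top z world 0.013
   x -23 n 934 top z world 0.0403
   x -8 n 434 top z world 0.0404
   x 7 n 1022 top z world 0.0403
   x 22 n 1656 top z world 0.0403
   x 37 n 1796 top z world 0.0403
   x 52 n 960 top z world 0.0403
hood [[58.9, -71.7, -100.2], [79.7, -12.0, -98.7]]
 yel y -16 1220 x [-24.7  52.8]
 yel y -8 2060 x [-24.5  52.7]
 yel y 0 2153 x [-24.6  52.8]
 yel y 8 1360 x [-24.6  52.7]
```

Call:
move_arm:
  motion: "-1 0 0 0.005 0;-0.17 0 0 0.005 0;-0.17 0 0 0.005 0;-0.17 0 0 0.005 0;-0.17 0 0 -0.01 0;-0.17 0 0 -0.04 0;-0.17 0 0 -0.09 0;-0.17 0 0 -0.14 0;-0.17 0 0 -0.175 0;-0.17 0 0 -0.19 0;-0.17 0 0 -0.19 0"

```text
time: 20.2
position: [0.5382, -0.0661, 0.025]
tool_rot: [1.0, 0.023, 0.001, 0.0]
ft_force: [-0.2, -0.7, -0.2]
grip_width: 0.0361
grip_force: 0.0
```

Call:
move_arm:
  motion: "-1 -0.03 0 0 0;-1 -0.08 0 0 0;-1 -0.13 0 0 0;-1 -0.18 0 0 0;-1 -0.205 0 0 0;-1 -0.21 0 0 0;-1 -0.21 0 0 0;-1 -0.21 0 0 0"

```text
time: 20.87
position: [0.4959, -0.0681, 0.0236]
tool_rot: [1.0, 0.023, 0.0, 0.0]
ft_force: [0.7, -0.1, 0.6]
grip_width: 0.0008
grip_force: 0.0
```

Run:
```python
from h import *
o=robot.get_obs(); print(o['time'],o['position'],o['ft_force'],o['grip_width']); im,P,L=drw()
for n in ('wrist','scene'):
    if n=='scene': im,d,P=cloud(n); M=Rm(o['tool_rot']); L=(P-o['position'])@M*1000
    hsv=cv2.cvtColor(im,cv2.COLOR_RGB2HSV); H,S,V=[hsv[...,i].astype(int) for i in range(3)]
    k=(im.max(-1)<70)&(abs(L[...,1])<25)&(L[...,2]<-33)&(L[...,2]>-60)&(abs(L[...,0])<40)
    if k.sum()>5: print(n,'finger x',np.percentile(L[k][:,0],[2,98]).round(1),k.sum())
    k=(abs(P[...,2]-.052)<.006)&(abs(L[...,1])<40)&(L[...,0]<0)&(H>50)&(H<90)&(S>70)
    if k.sum()>5: print(n,'front',np.percentile(L[k][:,0],[2,98]).round(1))
```

```text
20.8667 [ 0.49586759 -0.06808812  0.0236027 ] [ 0.73674803 -0.140565    0.63178139] 0.0008266795725024754
front top tool [[-36.1, -139.7, -29.9], [-25.5, -80.0, -27.6]] world [0.4603 0.0389 0.0523]
hood [[99.4, -95.7, -62.3], [104.2, -23.4, -60.5]]
 yel y -16 1421 x [ 17.1 107.1]
 yel y -8 2351 x [ 17.  107.1]
 yel y 0 2405 x [ 17.2 106.6]
 yel y 8 1476 x [ 17.1 106.5]
wrist finger x [ 8.3 10.9] 651
wrist front [-37.  -26.2]
scene finger x [-5.4 17.9] 40
scene front [-34.8 -12.6]
```

Call:
move_arm:
  motion: "-1 0 0 0.03 0;-1 0 0 0.08 0;-1 0 0 0.13 0;-1 0 0 0.17 0;-1 0 0 0.19 0;-1 0 0 0.195 0;-1 0.01 0 0.195 0;-1 0.02 0 0.195 0;-1 0.03 0 0.195 0;-1 0.04 0 0.195 0;-1 0.05 0 0.195 0;-1 0.05 0 0.195 0"

```text
time: 21.97
position: [0.5042, -0.0669, -0.0152]
tool_rot: [1.0, 0.023, -0.001, -0.0]
ft_force: [-4.2, 0.3, 2.9]
grip_width: 0.0007
grip_force: 2.1
```

Call:
move_arm:
  motion: "-1 0.005 0 0 0;-1 0.01 0 0 0;-1 0.01 0 0 0"

```text
time: 22.22
position: [0.5059, -0.0668, -0.0153]
tool_rot: [1.0, 0.024, -0.001, -0.0]
ft_force: [-4.9, -0.6, 3.6]
grip_width: 0.0003
grip_force: 2.6
```

Call:
move_arm:
  motion: "-1 0.005 0 0 0;-1 0.005 0 0 0"

```text
time: 22.38
position: [0.5071, -0.0668, -0.0153]
tool_rot: [1.0, 0.023, -0.001, -0.0]
ft_force: [-5.5, 0.2, 4.1]
grip_width: 0.0004
grip_force: 2.6
```

Call:
move_arm:
  motion: "-1 0.005 0 0 0;-1 0.01 0 0 0;-1 0.01 0 0 0"

```text
time: 22.63
position: [0.5091, -0.0668, -0.0154]
tool_rot: [1.0, 0.023, -0.001, -0.0]
ft_force: [-5.2, 0.0, 4.0]
grip_width: 0.0005
grip_force: 2.7
```

Run:
```python
from h import *
o=robot.get_obs(); print(o['time'],o['position'],o['ft_force']); im,P,L=drw()
```

```text
22.6333 [ 0.50914468 -0.06675807 -0.01536722] [-5.21126544  0.03500061  3.96027906]
hood [[86.0, -68.1, -101.5], [91.6, -9.8, -99.8]]
 yel y -16 1689 x [19.3 92. ]
 yel y -8 3184 x [12.1 91.8]
 yel y 0 3332 x [11.8 91.9]
 yel y 8 1961 x [19.3 91.9]
```

Call:
move_arm:
  motion: "-1 0.005 0 0 0;-1 0.005 0 0 0"

```text
time: 22.85
position: [0.5091, -0.0667, -0.0154]
tool_rot: [1.0, 0.024, -0.002, -0.0]
ft_force: [-7.5, -1.2, 4.5]
grip_width: 0.0007
grip_force: 3.6
```

Call:
move_arm:
  motion: "-1 0.005 0 0 0;-1 0.005 0 0 0"

```text
time: 23.02
position: [0.509, -0.0666, -0.0154]
tool_rot: [1.0, 0.024, -0.003, -0.001]
ft_force: [-8.4, -2.0, 5.7]
grip_width: 0.0003
grip_force: 4.5
```

Call:
move_arm:
  motion: "-1 0.005 0 0 0;-1 0.005 0 0 0"

```text
time: 23.18
position: [0.509, -0.0665, -0.0155]
tool_rot: [1.0, 0.024, -0.004, -0.001]
ft_force: [-9.4, -3.4, 7.0]
grip_width: 0.0005
grip_force: 5.3
```

The push stalled at a steady force rise with the tail 50 mm from the front wall, as expected from 300 - 100 - 150. I back out and go to the lip.

Call:
move_arm:
  motion: "-1 -0.015 0 0 0;-1 -0.04 0 0 0;-1 -0.04 0 -0.03 0;-1 -0.04 0 -0.1 0;-1 -0.04 0 -0.2 0;-1 -0.04 0 -0.32 0;-1 -0.04 0 -0.42 0;-1 -0.04 0 -0.48 0;-1 -0.04 0 -0.5 0;-1 -0.04 0 -0.5 0"

```text
time: 24.02
position: [0.5074, -0.0679, 0.0861]
tool_rot: [1.0, 0.023, 0.003, 0.001]
ft_force: [-0.4, -0.3, 0.2]
grip_width: 0.0007
grip_force: 0.0
```

Run:
```python
from h import *
o=robot.get_obs(); print(o['position'],o['ft_force']); im,P,L=drw(); save('w5',im); go([.423,.008,-.001],2.57)
im,d,P=cloud('scene');
```

```text
[ 0.50741158 -0.06793854  0.08614774] [-0.38206184 -0.32602796  0.24309163]
front top tool [[-35.4, -189.7, 37.7], [-34.8, -121.4, 38.9]] world [0.4638 0.0933 0.0466]
hood [[89.8, -143.0, -0.7], [110.5, -48.0, 1.0]]
 yel y -16 690 x [15.1 92.1]
 yel y -8 1092 x [15.  92.1]
 yel y 0 1091 x [15.  92.1]
 yel y 8 607 x [14.7 92. ]
t 24.07 pos [ 0.5064 -0.0676  0.0851] yaw 2.68 shift [-0.4   -0.398  0.429] turn 0.0006 q6 1.17 tilt [ 2.8e-03 -9.0e-04 -1.0e+00]
```

View pics/w5.png

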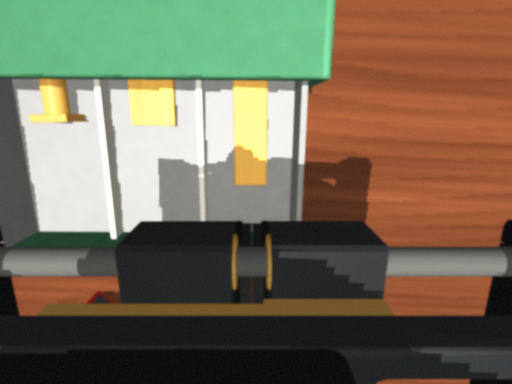

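The stem lies straight, tail at row 185, about 50 mm from the front wall. Next I go in front of the lip.

Call:
move_arm:
  motion: "-1 -0.08 -0.08 0 0;-1 -0.2 -0.2 0 0;-1 -0.33 -0.33 0 0;-1 -0.42 -0.4 0 0;-1 -0.42 -0.4 0.1 0;-1 -0.42 -0.4 0.2 0;-1 -0.42 -0.4 0.3 0;-1 -0.42 -0.4 0.38 0;-1 -0.42 -0.4 0.42 0;-1 -0.42 -0.4 0.43 0;-1 -0.42 -0.4 0.43 0"

```text
time: 25.03
position: [0.4171, 0.0087, -0.0023]
tool_rot: [1.0, 0.023, -0.001, -0.0]
ft_force: [-0.3, 0.1, -0.1]
grip_width: 0.0004
grip_force: 0.0
```

Call:
move_arm:
  motion: "-1 0.01 0 0 0;-1 0.02 0 0 0;-1 0.03 0 0 0;-1 0.04 0 0 0;-1 0.05 0 0 0;-1 0.06 0 0 0;-1 0.065 0 0 0"

```text
time: 25.62
position: [0.4313, 0.0092, -0.0012]
tool_rot: [1.0, 0.023, 0.0, 0.0]
ft_force: [-0.2, -0.5, 0.8]
grip_width: 0.0007
grip_force: 0.0
```

Run:
```python
from h import *
o=robot.get_obs(); print(o['position'],o['ft_force']); M=Rm(o['tool_rot']); im,P,L=drw()
im,d,P=cloud('wrist');print('row col 252 front region')
hsv=cv2.cvtColor(im,cv2.COLOR_RGB2HSV)
for v in range(120,235,6): print(v,hsv[v,200],L[v,200].round(0),P[v,200,2].round(3))
```

```text
[ 0.43126798  0.00916799 -0.0012238 ] [-0.22945833 -0.54273923  0.83117829]
front top tool [[24.6, -110.1, -54.7], [35.9, 112.5, -49.1]] world [0.4618 0.0097 0.052 ]Traceback (most recent call last):
  File "<stdin>", line 2, in <module>
  File "h.py", line 55, in drw
    g=G&(abs(P[...,2]-.084)<.006); print('hood',np.percentile(L[g],[1,50],0).round(1).tolist())
                                                ~~~~~~~~~~~~~^^^^^^^^^^^^^^^
    return _quantile_unchecked(
        a, q, axis, out, overwrite_input, method, keepdims, weights)
    return _ureduce(a,
                    func=_quantile_ureduce_func,
    ...<5 lines>...
                    overwrite_input=overwrite_input,
                    method=method)
    r = func(a, **kwargs)
    result = _quantile(arr,
                       quantiles=q,
    ...<2 lines>...
                       out=out,
                       weights=wgt)
    slices_having_nans = np.isnan(arr[-1, ...])
                                  ~~~^^^^^^^^^
IndexError: index -1 is out of bounds for axis 0 with size 0
```

Call:
move_arm:
  motion: "-1 0.008 0 0 0;-1 0.016 0 0 0;-1 0.024 0 0 0;-1 0.032 0 0 0;-1 0.042 0 0 0;-1 0.054 0 0 0;-1 0.068 0 0 0;-1 0.084 0 0 0;-1 0.102 0 0 0;-1 0.122 0 0 0;-1 0.142 0 0 0;-1 0.162 0 0 0"

```text
time: 26.67
position: [0.454, 0.0116, -0.002]
tool_rot: [1.0, 0.024, -0.009, -0.001]
ft_force: [-12.3, -6.1, 7.6]
grip_width: 0.0008
grip_force: 6.2
```

Call:
move_arm:
  motion: "-1 0.02 0 0 0;-1 0.04 0 0 0;-1 0.06 0 0 0;-1 0.08 0 0 0;-1 0.1 0 0 0;-1 0.12 0 0 0;-1 0.14 0 0 0;-1 0.16 0 0 0;-1 0.18 0 0 0;-1 0.2 0 0 0;-1 0.22 0 0 0;-1 0.24 0 0 0"

```text
time: 27.67
position: [0.5022, 0.0135, -0.002]
tool_rot: [1.0, 0.024, -0.009, -0.001]
ft_force: [-12.2, -5.2, 10.0]
grip_width: 0.0003
grip_force: 6.3
```

Run:
```python
from h import *
o=robot.get_obs(); print(o['position'],o['ft_force'])
im,d,P=cloud('wrist'); M=Rm(o['tool_rot']); L=(P-o['position'])@M*1000
hsv=cv2.cvtColor(im,cv2.COLOR_RGB2HSV); G=(hsv[...,0]>50)&(hsv[...,0]<90)&(hsv[...,1]>70)
g=G&(abs(P[...,2]-.052)<.006); print('front',np.percentile(L[g],[3,97],0).round(1).tolist())
g=G&(abs(P[...,2]-.084)<.006); print('hood',g.sum(),np.percentile(L[g],[1,50],0).round(1).tolist() if g.any() else '')
```

```text
[ 0.50219213  0.01350512 -0.00199494] [-12.24117588  -5.2354433    9.96217853]
front [[21.3, -109.6, -56.0], [32.9, 113.6, -50.1]]
hood 24663 [[88.4, -75.9, -89.7], [94.8, 3.2, -88.0]]
```

Call:
move_arm:
  motion: "-1 0.02 0 0 0;-1 0.04 0 0 0;-1 0.06 0 0 0;-1 0.08 0 0 0;-1 0.1 0 0 0;-1 0.12 0 0 0;-1 0.14 0 0 0;-1 0.16 0 0 0;-1 0.18 0 0 0;-1 0.195 0 0 0;-1 0.21 0 0 0;-1 0.225 0 0 0"

```text
time: 28.72
position: [0.5473, 0.0154, -0.0021]
tool_rot: [1.0, 0.024, -0.009, -0.001]
ft_force: [-12.3, -4.2, 8.9]
grip_width: 0.0007
grip_force: 6.2
```

Call:
move_arm:
  motion: "-1 0.012 0 0 0;-1 0.023 0 0 0;-1 0.033 0 0 0;-1 0.043 0 0 0"

```text
time: 29.05
position: [0.5559, 0.0158, -0.0021]
tool_rot: [1.0, 0.024, -0.009, -0.001]
ft_force: [-11.7, -4.0, 9.3]
grip_width: 0.0006
grip_force: 6.2
```

Call:
move_arm:
  motion: "-1 0.008 0 0 0;-1 0.016 0 0 0;-1 0.022 0 0 0;-1 0.022 0 0 0"

```text
time: 29.38
position: [0.561, 0.0159, -0.0021]
tool_rot: [1.0, 0.024, -0.008, -0.001]
ft_force: [-10.5, -3.6, 9.2]
grip_width: 0.0004
grip_force: 5.7
```

Call:
move_arm:
  motion: "-1 0.005 0 0 0;-1 0.01 0 0 0;-1 0.015 0 0 0;-1 0.015 0 0 0"

```text
time: 29.72
position: [0.5638, 0.0161, -0.0021]
tool_rot: [1.0, 0.024, -0.008, -0.001]
ft_force: [-10.5, -4.1, 8.6]
grip_width: -0.0001
grip_force: 5.8
```

Call:
move_arm:
  motion: "-1 0.005 0 0 0;-1 0.01 0 0 0;-1 0.015 0 0 0;-1 0.015 0 0 0"

```text
time: 30.05
position: [0.5669, 0.0162, -0.0021]
tool_rot: [1.0, 0.024, -0.008, -0.001]
ft_force: [-11.1, -3.6, 8.7]
grip_width: 0.0004
grip_force: 5.8
```

Still moving, so I go on in small steps.

Call:
move_arm:
  motion: "-1 0.005 0 0 0;-1 0.01 0 0 0;-1 0.015 0 0 0;-1 0.015 0 0 0"

```text
time: 30.38
position: [0.5691, 0.0163, -0.0021]
tool_rot: [1.0, 0.024, -0.009, -0.001]
ft_force: [-11.8, -3.2, 10.1]
grip_width: 0.0008
grip_force: 6.4
```

Call:
move_arm:
  motion: "-1 0.005 0 0 0;-1 0.01 0 0 0;-1 0.015 0 0 0;-1 0.015 0 0 0"

```text
time: 30.72
position: [0.5689, 0.0163, -0.0022]
tool_rot: [1.0, 0.024, -0.012, -0.001]
ft_force: [-16.4, -4.9, 13.5]
grip_width: 0.0005
grip_force: 8.9
```

Call:
move_arm:
  motion: "-1 0.005 0 0 0;-1 0.01 0 0 0;-1 0.015 0 0 0;-1 0.015 0 0 0"

```text
time: 31.05
position: [0.5687, 0.0163, -0.0021]
tool_rot: [1.0, 0.025, -0.015, -0.001]
ft_force: [-22.2, -7.3, 18.3]
grip_width: 0.0003
grip_force: 11.3
```

Call:
move_arm:
  motion: "-1 -0.04 0 0 0;-1 -0.1 0 0 0;-1 -0.2 0 0 0;-1 -0.3 0 0 0;-1 -0.35 0 -0.1 0;-1 -0.38 0 -0.25 0;-1 -0.4 0 -0.45 0;-1 -0.4 0 -0.65 0;-1 -0.4 0 -0.8 0;-1 -0.4 0 -0.9 0;-1 -0.4 0 -0.9 0"

```text
time: 31.97
position: [0.5076, 0.0122, 0.1832]
tool_rot: [1.0, 0.023, 0.005, 0.001]
ft_force: [0.2, -0.2, 0.8]
grip_width: 0.0006
grip_force: 0.0
```

Run:
```python
from h import *
im,d,P=cloud('wrist'); o=robot.get_obs(); print(o['time'],o['position'],o['ft_force'])
hsv=cv2.cvtColor(im,cv2.COLOR_RGB2HSV); G=(hsv[...,0]>50)&(hsv[...,0]<90)&(hsv[...,1]>70)
h=np.array([.5923,.0152]); a=np.radians(2.57); X=np.array([np.cos(a),np.sin(a)])
for zz in (.052,.084,.042):
    g=(G|(zz==.042))&(abs(P[...,2]-zz)<.006)&(abs(P[...,1]-.015)<(.04 if zz==.042 else .11))&(P[...,0]>.5)
    if g.sum()>5: print(zz,g.sum(),np.percentile((P[g][:,:2]-h)@X,[2,98]).round(4))
save('w6',im)
```

```text
32.0167 [0.50588176 0.01245546 0.1808762 ] [-0.02570502 -0.14331429 -0.59925968]
0.052 747 [-0.0018  0.0018]
0.084 24068 [0.0016 0.0753]
0.042 331 [-0.0115 -0.0016]
```

View pics/w6.png

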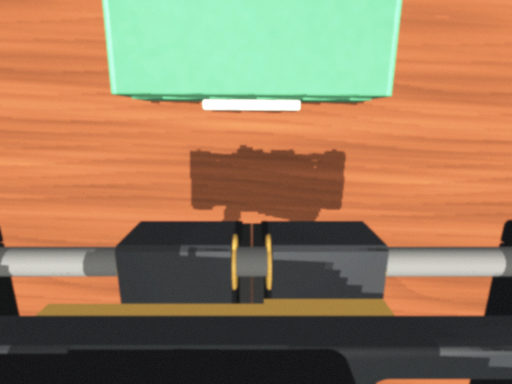

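The drawer is shut: its front face is within 2 mm of the hood edge and only the lip shows, at (250,104). Nothing touches the robot, so I hand in.

```bash
python3 -c "
from rig import robot
print(robot.hand_in())"
```

```text
the job is handed in; nothing more can be done
None
```

The loose stem lies flat in the right-hand compartment, in line with the older one and pushed until both stalled at the back wall, and the drawer was shut slowly and fully; the job is handed in at 32 s, and no verdict came back.

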